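# Knock the jammed pin out of the parts bottle

## Task

A steel pin is jammed in the soft orange spout of the yellow bottle. Tip the bottle mouth down over the black steel tray and tap the spout's rim firmly on the tray's steel rim until the pin drops into the tray, then lay the yellow bottle back on its side on the black rubber mat. Do not touch the pin with the fingers.

Things in the scene. Friction and masses are not known exactly. Their poses are not given: they have to be found in the camera images.
- bottle: Square yellow bottle on the mat (a blue one is a bystander), 0.2 kg. Rigid body 40 mm wide and high. Origin: on the underside as it lies, z up; body from x = -45 to +55 mm. Orange rubber spout, outside diameter 30, axis 20 mm above the underside, from x = -60 to the mouth at x = -85 mm, facing -x. Pushed on its rim the spout springs back up to 12 mm towards the body (5 N, about 15 N with the pin).
- pin: Bright steel pin, ball nose 18 mm across with a 10 mm square shank, 40 g. Origin: ball centre; the shank runs along +x to 20 mm. It sits in the yellow bottle's mouth behind two rubber lips, shank against a rigid stop in the bottle; a tap that knocks the spout back 10 mm or more strips the lips off the ball and it falls out if the mouth is well down. Tipping or shaking alone does not free it.
- tray: Open black steel tray with a loop handle on its -x side, fixed. Origin: underside centre, on the bench, z up. Inside 154 mm along x, 194 mm along y, floor 3 mm thick. A flat steel rim 12 mm wide runs all round, its top 45 mm above the bench: it covers |x| = 77 to 89 mm on two sides and |y| = 97 to 109 mm on the others. The cardboard carton of like size is a bystander.
- mat: Thin black rubber mat fixed to the bench, 170 mm along x, 85 mm along y, 3 mm thick; the yellow bottle lies on it lengthwise at the start. Origin: centre of its underside, on the bench.
Not all that is in view belongs to the job. Of the things like the bottle, leave any that is purple; of the rest the smaller one is meant.

How it is judged (in metres and radians):
On the way, in this order (a step that is already met when the one before it is completed fails the run):
1. the yellow bottle, tipped at least 20 degrees mouth down with the pin still in its spout, has its rim tapped on the tray with more than 2 N (contact force between bottle and tray above 2 N and angle between bottle's own x axis and vertical below 1.22 rad and distance between pin and bottle below 0.1 m).
2. the pin has dropped into the tray (x of pin in the frame of tray between -0.077 and 0.077 m and y of pin in the frame of tray between -0.097 and 0.097 m and height (world z) of pin below 0.03 m), for 0.1 s.
At the end, for the whole second after the job is handed in: The pin lies inside the tray, and the yellow bottle lies at rest on its side (within 10 degrees of level) on the rubber mat, the middle of its body within 50 mm of the mat's centre (all of step 2 and horizontal distance between bottle and mat below 0.05 m and angle between bottle's own x axis and vertical between 1.4 and 1.74 rad and height (world z) of bottle below 0.048 m and linear speed of bottle below 0.03 m/s); the robot touches nothing.
It fails at once if the pin is touched by the fingers (contact force between pin and the fingers above 0.5 N).
It also fails if it takes over 64 s, if anything falls off the work surface, if the arm or the gripper's body presses on something with over 40 N, if the wrist force passes 120 N, or if a joint passes its speed limit or range.

## Robot

A 6-joint arm with a two-finger parallel gripper is mounted at the origin on the work surface. World frame = base frame: x ahead of the robot, y to its left, z up, the work surface at z = 0. Lengths are in m, angles in degrees, forces in N, time in s.
With the tool pointing down it reaches from about 0.35 to 0.875 m from the base axis. Payload 4.2 kg.
Tool frame: the origin (TCP) lies between the finger pads; the fingertips stand 17 mm ahead of it and the grasp point (between the pads) lies 2 mm behind it; z points along the fingers, y is the direction in which the jaws open and shut (so a half turn about z gives the same grasp; the last joint's range is limited). The gripper opens to 87 mm and grips with 3 to 60 N. Pads are 19 mm wide; open, the fingers measure 117 mm over their backs; the gripper's body (75 mm by 190 mm) begins 51 mm behind the grasp point.
Start: joints at [-55.371, 22.042, 0.453, 0, -68.411, -14.817], TCP at [0.212, -0.588, 0.24] pointing down, gripper open.
Joint ranges: [-179.83, 179.83], [-69.29, 118.12], [-61.27, 80.66], [-181.25, 117.63], [-171.15, -9.14], [-177.46, 177.46]. Speed limits (degrees/s): [159.86, 159.86, 180, 180, 180, 180].

## Interface

Orientations are given as a 3x3 rotation matrix whose columns are the frame's x, y, z axes.
In Python, from station import r gives the robot as it stands.
- The arm moves only by the shell command python3 -m creep 'ROWS'. ROWS is JSON, a list of rows, each a list of 7 numbers: the opening, from 0 (shut) to 1 (fully open), then the shift along the tool's x, y, z scaled (see below), then the turn, a rotation vector about the tool's x, y, z scaled (see below). A call has 1 to 5 rows; each row is the pose to reach, as a shift and turn from the pose measured when the call began, along the tool's axes at that moment, turning the shorter way round; what a row does not reach only later rows make up. The controller multiplies each number of a shift by 300 mm and each number of a turn by 180 degrees. A row lasts 1/12 s, in which the tool goes at most 41.7 mm and 7.16 degrees, less where a joint would pass 70% of its speed; a pose out of reach is approached as far as the arm can. A call with a number of a shift or a turn outside -1 to 1 is refused whole. A call with a gripper value outside its range is refused whole. The fingers move at their own pace and stop on an object; the grip force is fixed at half the most. Time passes only in rows, so rows that repeat a pose let the fingers close. It gives the time, the measured TCP pose, the force and the opening at its end, in the units of the state.
- r.sense(): the state, without advancing time (a new reading comes with each control period).
- r.capture(name): name is "scene" or "side" or "wrist"; returns the picture (480x640x3 uint8, blue, green, red); there is no depth.
- r.camera_model(name): a dict with "mtx" (3x3 intrinsics, pixels), "R" (3x3) and "t" (3): a world point X has camera coordinates R X + t; the wrist camera has in their place "mount" (4x4, takes a point from camera to tool coordinates, whose origin is the TCP and whose axes are the flange's). Camera axes: x right, y down, z forward; pixel columns grow to the right and rows downward; lengths in m; the calibration is good to about 2 mm. A picture is of the moment at which its call begins: read the wrist's pose just before it. camera_model takes no time and is no camera call.
- r.finish_job(): hands the job in, once; it reports no verdict.
Trained networks look in the newest picture that a camera, given by its name, has taken for a name from the list of things; names that differ only in an ending like _2 or _b are one class to them, and where a whole thing is asked for, a point or a joint stands for the part that bears it (a point fixed in the world has none). Each returns a list of dicts, best first, with "score" (0 to 1); they miss things now and then, are a little off and sometimes report something else, mostly with a low value. They report only what shows in the picture. A call takes as long as a camera call. They do not tell look-alikes from the thing itself.
- r.recognise(camera, target): "rect" ([left, top, right, bottom] as shares, 0 to 1, of the picture: columns of its width, rows of its height, round what is visible of it).
- r.outline_of(camera, target): "pixels" (480x640 bool, what is visible of it) and "rect" ([left, top, right, bottom] as shares, 0 to 1, of the picture: columns of its width, rows of its height, round what is visible of it).
The state is a dict: "time_s": time; "joints": joint angles; "joint_velocities": joint speeds; "effort": joint torques, N m; "tcp_pos": TCP position; "ee_rot": TCP orientation; "wrist_force": force on the tool from outside, world axes, zero at the start; "moment": the same for the moment, N m; "gripper_width": opening from 0.0 (shut) to 1.0 (fully open).
Only numpy, scipy, OpenCV 4.12 (cv2) and the standard library are available. Lean on these libraries where they do the work, as an engineer would, in place of code of your own. Each camera call takes 0.05 s, during which the arm holds its last target.

## Working session

There is one attempt and no reset: what is moved stays moved. The work goes in short steps, Python scripts to look and compute and a shell command to move; the robot and the scene stay as the last step left them, time stands still between calls to the robot, and variables do not carry over. Pictures are saved under pics/ and viewed, and the job is handed in when it is done.

```bash
ls; mkdir -p pics; cat > a.py <<'E'
E
python3 - <<'E'
from station import r
import cv2
print(r.sense())
for c in ("scene","side","wrist"):
    im=r.capture(c); cv2.imwrite(f"pics/{c}0.png",im)
    print(c,r.camera_model(c))
E
```

```text
pics
{'time_s': 0.0, 'joints': array([-5.53715607e+01,  2.20898163e+01,  3.78943854e-01, -2.82873210e-02,
       -6.84131771e+01, -1.48162346e+01]), 'joint_velocities': array([ 0.09123271, -0.01998664, -0.04404282, -0.02430879, -0.05149729,
       -0.02695732]), 'effort': array([-1.27024992e-03, -3.90669000e+01,  1.87412953e+01,  4.21979606e+00,
        1.10983313e-02, -1.81299229e-04]), 'tcp_pos': array([ 0.21164763, -0.5874544 ,  0.23846565]), 'ee_rot': array([[-9.40870263e-01, -3.38766026e-01, -8.52527709e-04],
       [-3.38767081e-01,  9.40868053e-01,  2.04237646e-03],
       [ 1.10228328e-04,  2.21041960e-03, -9.99997551e-01]]), 'wrist_force': array([ 0.28158107, -0.05641484, -0.37537958]), 'moment': array([-0.02826311,  0.01919486,  0.04994548]), 'gripper_width': 0.9956534497420215}
scene {'mtx': array([[485.10250271,   0.        , 321.98569292],
       [  0.        , 485.10250271, 240.07165992],
       [  0.        ,   0.        ,   1.        ]]), 'R': array([[-0.06281203,  0.99799276, -0.00806796],
       [ 0.66617981,  0.03590614, -0.74492631],
       [-0.74314138, -0.052165
[... 261 characters left out ...]
6659, -0.72006535,  0.01823576],
       [-0.3594239 ,  0.32408504, -0.87509048],
       [ 0.6242124 , -0.6135754 , -0.48361567]]), 't': array([0.29545317, 0.2042917 , 0.65959   ])}
wrist {'mtx': array([[361.71913148,   0.        , 318.85520916],
       [  0.        , 361.71913148, 239.18714928],
       [  0.        ,   0.        ,   1.        ]]), 'mount': array([[-3.80202231e-04, -9.58817302e-01, -2.84023304e-01,
         7.86290059e-02],
       [ 9.99999336e-01, -5.54836849e-05, -1.15132546e-03,
        -9.94483695e-04],
       [ 1.08815211e-03, -2.84023554e-01,  9.58816686e-01,
        -1.45428915e-01],
       [ 0.00000000e+00,  0.00000000e+00,  0.00000000e+00,
         1.00000000e+00]])}
```

View pics/scene0.png

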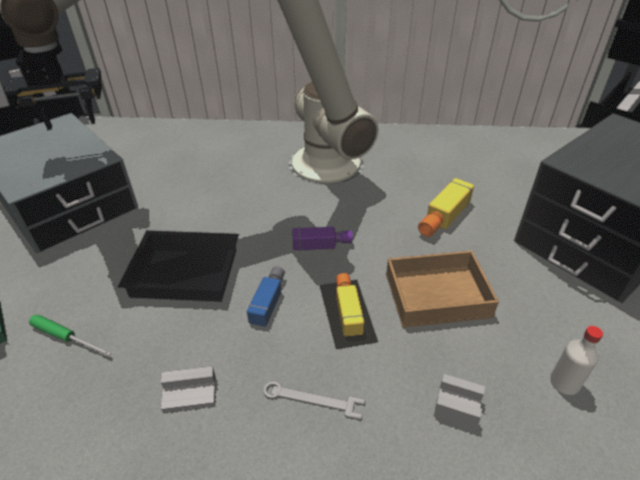

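View pics/side0.png

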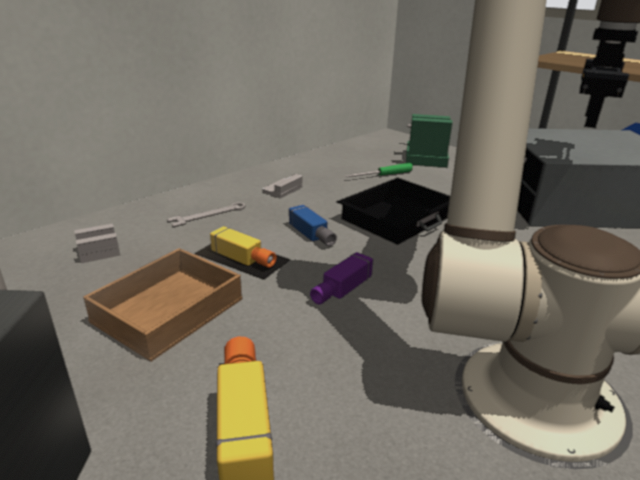

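View pics/wrist0.png

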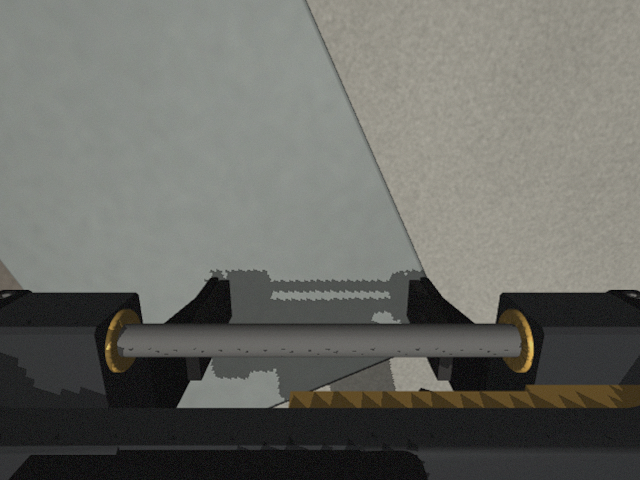

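```bash
cat > vis.py <<'E'
import numpy as np, cv2
from scipy.optimize import minimize
def proj(cm,P): 
    c=P@np.array(cm["R"]).T+np.array(cm["t"]); p=c@np.array(cm["mtx"]).T
    return p[:,:2]/p[:,2:]
def box(x0,x1,y0,y1,z0,z1): return np.array([[x,y,z] for x in(x0,x1) for y in(y0,y1) for z in(z0,z1)],float)
def cyl(x0,x1,zc,rr):
    a=np.linspace(0,2*np.pi,24); return np.array([[x,rr*np.cos(t),zc+rr*np.sin(t)] for x in(x0,x1) for t in a])
M={"bottle":[box(-.045,.055,-.02,.02,0,.04),cyl(-.085,-.045,.02,.015)],
"tray":[box(-.089,.089,-.109,.109,0,.045)],"mat":[box(-.085,.085,-.0425,.0425,0,.003)]}
def render(cm,parts,p,z=0.,S=1):
    R=np.array([[np.cos(p[2]),-np.sin(p[2]),0],[np.sin(p[2]),np.cos(p[2]),0],[0,0,1]])
    m=np.zeros((480*S,640*S),np.uint8)
    for q in parts:
        h=cv2.convexHull((proj(cm,q@R.T+[p[0],p[1],z])*S*16).astype(np.float32)).astype(np.int32)
        cv2.fillConvexPoly(m,h,1,shift=4)
    return m
def ground(cm,uv,z=0.):
    R=np.array(cm["R"]);d=R.T@np.linalg.inv(cm["mtx"])@np.array([*uv,1.]);o=-R.T@np.array(cm["t"])
    return o+d*(z-o[2])/d[2]
E
python3 - <<'E'
from station import r
from vis import *
import pickle
S={}
for c in("scene","side"):
    im=r.capture(c); cm=r.camera_model(c); v=im.copy()
    for t in("bottle","tray","mat","pin"):
        for k,o in enumerate(r.outline_of(c,t)):
            m=np.array(o["pixels"]); ys,xs=np.nonzero(m)
            if len(xs)==0: continue
            print(c,t,k,round(o["score"],2),"px",len(xs),xs.mean().round(1),ys.mean().round(1),"gnd",ground(cm,(xs.mean(),ys.mean())).round(3)[:2], np.median(im[m],0))
            S[c,t,k]=m
    S[c]=cm; S[c+"im"]=im
pickle.dump(S,open("s.pkl","wb")); print(r.sense()["time_s"])
E
```

```text
scene bottle 0 0.84 px 1153 318.1 238.3 gnd [ 0.335 -0.   ] [82. 50. 72.]
scene bottle 1 0.58 px 1284 348.1 306.2 gnd [0.544 0.077] [ 79. 176. 200.]
scene tray 0 0.66 px 6779 179.7 266.2 gnd [ 0.447 -0.308] [33. 33. 32.]
scene mat 0 0.66 px 1428 345.0 319.2 gnd [0.579 0.071] [51. 55. 56.]
side bottle 0 0.89 px 1803 342.9 278.0 gnd [ 0.374 -0.015] [59. 25. 52.]
side bottle 1 0.76 px 6890 242.8 415.4 gnd [0.241 0.308] [ 78. 194. 212.]
side bottle 2 0.58 px 1611 240.1 246.9 gnd [0.593 0.055] [ 44.  92. 134.]
side tray 0 0.68 px 4960 395.5 209.5 gnd [ 0.494 -0.322] [8. 8. 8.]
side mat 0 0.63 px 970 243.5 263.4 gnd [0.537 0.088] [29. 32. 36.]
0.65
```

```bash
cat > fit.py <<'E'
from vis import *
import pickle
from scipy.optimize import differential_evolution as DE
S=pickle.load(open("s.pkl","rb"))
bm={"scene":S["scene","bottle",1],"side":S["side","bottle",2]}
mm={c:S[c,"mat",0]|bm[c] for c in bm}; tm={c:S[c,"tray",0] for c in bm}
def fit(cams,obs,f,x0,w):
    def cost(p):
        s=0
        for c in cams:
            a=f(S[c],p)>0; s+=(a^obs[c]).sum()/obs[c].sum()
        return s
    rr=DE(cost,[(a-b,a+b) for a,b in zip(x0,w)],maxiter=40,popsize=12,seed=1)
    return rr.x,rr.fun
for cams in(["scene"],["side"],["scene","side"]):
    b,e=fit(cams,bm,lambda cm,p:render(cm,M["bottle"],p,.003),[.55,.077,0],[.08,.05,.5]);print(cams,"bottle",b.round(4),np.degrees(b[2]).round(1),e)
    t,e=fit(cams,tm,lambda cm,p:render(cm,M["tray"],p),[.45,-.31,0],[.06,.06,.4]);print("tray",t.round(4),np.degrees(t[2]).round(1),e)
    m,e=fit(cams,mm,lambda cm,p:render(cm,M["mat"],p)|render(cm,M["bottle"],b,.003),[.56,.077,0],[.06,.05,.4]);print("mat",m.round(4),np.degrees(m[2]).round(1),e)
vs=[]
for c in("scene","side"):
    v=S[c+"im"].copy()
    for n,p,z in(("bottle",b,.003),("tray",t,0),("mat",m,0)):
        cs,_=cv2.findContours(render(S[c],M[n],p,z),cv2.RETR_EXTERNAL,cv2.CHAIN_APPROX_NONE); cv2.drawContours(v,cs,-1,(0,255,0),1)
    vs.append(v)
a=cv2.resize(vs[0][200:370,110:410],None,fx=2.6,fy=2.6); cv2.imwrite("pics/fit1.png",a[:600,:800])
cv2.imwrite("pics/fit2.png",cv2.resize(vs[1][160:290,180:480],None,fx=2.6,fy=2.6))
E
python3 fit.py
```

```text
['scene'] bottle [0.565  0.0769 0.1704] 9.8 0.07087227414330217
tray [ 0.46   -0.2927  0.0548] 3.1 0.11358607464227762
mat [0.56   0.0724 0.2671] 15.3 0.08592592592592592
['side'] bottle [0.5693 0.0773 0.16  ] 9.2 0.09435133457479826
tray [ 0.4714 -0.2966  0.0188] 1.1 0.10766129032258065
mat [0.5607 0.0742 0.2409] 13.8 0.07899882675009777
['scene', 'side'] bottle [0.5674 0.0771 0.1692] 9.7 0.17425323564048567
tray [ 0.4678 -0.2967  0.0147] 0.8 0.25038160424270395
mat [0.5597 0.0742 0.2595] 14.9 0.16342255826416952
```

View pics/fit1.png

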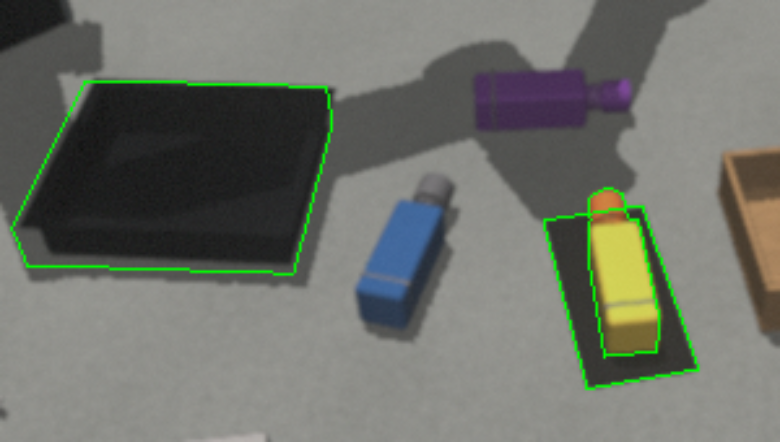

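View pics/fit2.png

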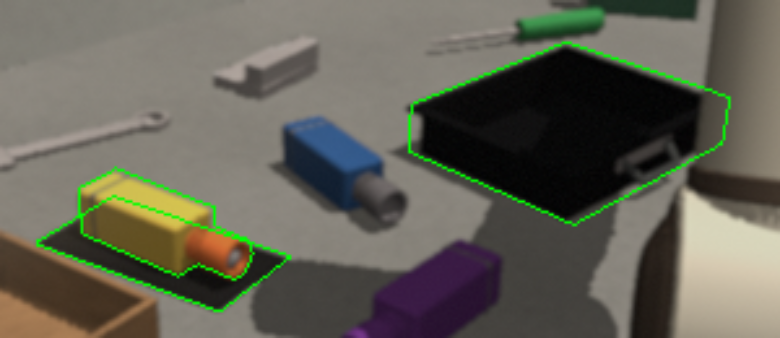

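```bash
cat > fit2.py <<'E'
import re
src=open("fit.py").read().split("for cams in")[0]
exec(src)
M["tray"]=[box(-.089,.089,-.109,.109,.042,.045),box(-.079,.079,-.099,.099,0,.045)]
for cams in(["scene"],["side"],["scene","side"]):
    t,e=fit(cams,tm,lambda cm,p:render(cm,M["tray"],p),[.45,-.31,0],[.06,.06,.4]);print("tray",t.round(4),np.degrees(t[2]).round(1),e)
    if cams==["scene"]: ts=t
vs=[]
for c in("scene","side"):
    v=np.clip(S[c+"im"].astype(float)*2.0,0,255).astype(np.uint8)
    for p,col in((ts,(0,255,0)),(t,(0,0,255))):
        R=np.array([[np.cos(p[2]),-np.sin(p[2]),0],[np.sin(p[2]),np.cos(p[2]),0],[0,0,1]])
        for hx,hy in((.089,.109),(.077,.097)):
            q=np.array([[hx,hy,.045],[hx,-hy,.045],[-hx,-hy,.045],[-hx,hy,.045]])@R.T+[p[0],p[1],0]
            cv2.polylines(v,[(proj(S[c],q)*16).astype(np.int32)],True,col,1,shift=4)
    vs.append(v)
a=cv2.resize(vs[0][220:310,110:260],None,fx=5,fy=5);b=cv2.resize(vs[1][165:250,320:470],None,fx=5,fy=5)
cv2.imwrite("pics/fit3.png",a);cv2.imwrite("pics/fit4.png",b)
E
python3 fit2.py
```

```text
tray [ 0.4679 -0.2913  0.012 ] 0.7 0.029060333382504796
tray [ 0.4649 -0.2876  0.0068] 0.4 0.03870967741935484
tray [ 0.4679 -0.2898  0.0184] 1.1 0.08565916326035336
```

View pics/fit3.png

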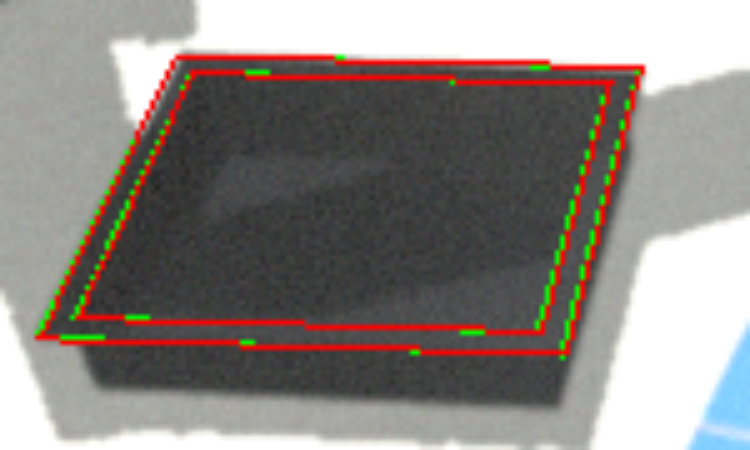

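View pics/fit4.png

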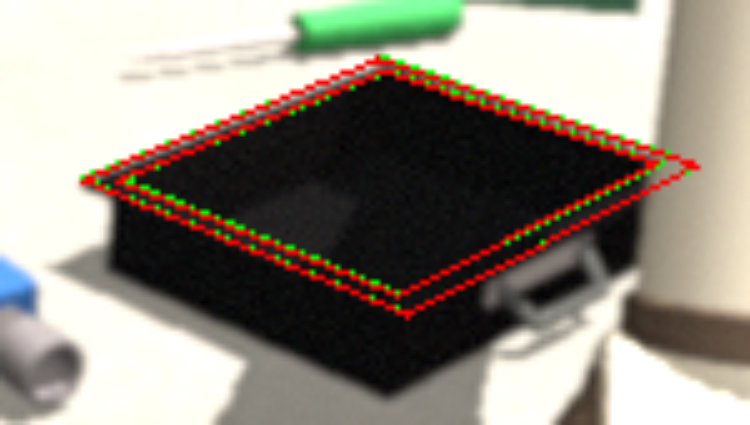

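```bash
cat > plan.py <<'E'
from station import r
import numpy as np
from scipy.spatial.transform import Rotation as Ro
def tool(az,tilt=0,down=True):
    # tool x azimuth az; tilt: mouth(-tool x) down by tilt deg
    a=np.radians(az); x=np.array([np.cos(a),np.sin(a),0]); z=np.array([0,0,-1.]); y=np.cross(z,x)
    R=np.c_[x,y,z]
    return R@Ro.from_rotvec([0,np.radians(tilt)*SG,0]).as_matrix()
SG=-1
def go(pos,R,maxturn=None,s=None):
    s=s or r.sense(); R0=np.array(s["ee_rot"]); d=R0.T@(np.array(pos)-s["tcp_pos"])
    rv=Ro.from_matrix(R0.T@R).as_rotvec()/np.pi
    k=np.abs(d/.3).max(); 
    if k>1: d=d/k
    print("t",round(s["time_s"],2),"tcp",np.round(s["tcp_pos"],4),"j",np.round(s["joints"],1),"F",np.round(s["wrist_force"],1),"g",round(s["gripper_width"],3))
    print("shift",np.round(d/.3,4),"turn",np.round(rv,4),"mm",np.round(np.linalg.norm(d)*1000,1),"deg",np.round(np.linalg.norm(rv)*180,1))
E
python3 -c "
from plan import *
# check sign: tool -x must go down with tilt
print(tool(0,60).round(2))
go([.567,.077,.15],tool(9.7))"
```

```text
[[ 0.5   0.   -0.87]
 [ 0.   -1.    0.  ]
 [-0.87  0.   -0.5 ]]
t 0.65 tcp [ 0.2119 -0.588   0.2396] j [-55.4  22.    0.5  -0.  -68.4 -14.8] F [-0.  -0.1 -0.1] g 1.006
shift [-1.      0.9031  0.1601] turn [-0.     -0.     -0.9438] mm 407.1 deg 169.9
```

```bash
sed -i 's/^SG=-1/SG=1/' plan.py
python3 -m creep '[[0.7,-1,0.9,0.15,0,0,-0.94],[0.7,-1,0.9,0.15,0,0,-0.94],[0.7,-1,0.9,0.15,0,0,-0.94],[0.7,-1,0.9,0.15,0,0,-0.94],[0.7,-1,0.9,0.15,0,0,-0.94]]'
python3 -c "
from plan import *
go([.567,.077,.15],tool(9.7))"
```

```text
time_s: 1.07
tcp_pos: [0.3102, -0.4039, 0.2165]
ee_rot: [[-0.56, -0.828, 0.0], [-0.828, 0.56, -0.0], [0.0, -0.001, -1.0]]
wrist_force: [1.3, 0.0, -0.6]
gripper_width: 0.739
t 1.07 tcp [ 0.3102 -0.4039  0.2165] j [-34.2  11.9 -17.6   0.  -60.5   0.1] F [ 1.3  0.  -0.6] g 0.739
shift [-1.      0.1044  0.1224] turn [-1.000e-04 -2.000e-04 -7.431e-01] mm 303.9 deg 133.8
```

```bash

python3 -m creep '[[0.7,-1,0.1,0.12,0,0,-0.74],[0.7,-1,0.1,0.12,0,0,-0.74],[0.7,-1,0.1,0.12,0,0,-0.74],[0.7,-1,0.1,0.12,0,0,-0.74],[0.7,-1,0.1,0.12,0,0,-0.74]]' >/dev/null
python3 -c "
from plan import *
go([.567,.077,.15],tool(9.7))"
```

```text
t 1.48 tcp [ 0.4084 -0.2215  0.1922] j [ -8.3   8.9 -25.4   0.  -55.7  10.1] F [-0.2 -0.6 -0.3] g 0.701
shift [-0.9779 -0.5594  0.1407] turn [-1.000e-04 -5.000e-04 -5.439e-01] mm 340.6 deg 97.9
```

```bash

python3 -m creep '[[0.7,-0.97,-0.56,0.14,0,0,-0.54],[0.7,-0.97,-0.56,0.14,0,0,-0.54],[0.7,-0.97,-0.56,0.14,0,0,-0.54],[0.7,-0.97,-0.56,0.14,0,0,-0.54],[0.7,-0.97,-0.56,0.14,0,0,-0.54]]' >/dev/null
python3 -c "
from plan import *
go([.567,.077,.15],tool(9.7))"
```

```text
t 1.9 tcp [ 0.506  -0.0389  0.1666] j [ 14.   14.6 -22.    0.1 -53.4  23.6] F [ 0.5 -1.6 -0.2] g 0.701
shift [-0.182  -0.3969  0.0554] turn [-0.     -0.0005 -0.3448] mm 132.0 deg 62.1
```

```bash

python3 -m creep '[[0.7,-0.18,-0.4,0.055,0,0,-0.345],[0.7,-0.18,-0.4,0.055,0,0,-0.345],[0.7,-0.18,-0.4,0.055,0,0,-0.345],[0.7,-0.18,-0.4,0.055,0,0,-0.345],[0.7,-0.18,-0.4,0.055,0,0,-0.345]]' >/dev/null
python3 -c "
from plan import *
go([.567,.077,.15],tool(9.7))"
```

```text
t 2.32 tcp [0.5695 0.0802 0.1492] j [ 24.2  21.8 -14.    0.1 -54.2  49.4] F [-0.6 -0.6 -0.5] g 0.698
shift [-0.005   0.0127 -0.0025] turn [ 0.0002 -0.0004 -0.1448] mm 4.2 deg 26.1
```

Next finish the turn, then look with the wrist camera to refine the bottle's place.

```bash

python3 -m creep '[[0.7,-0.005,0.013,0,0,0,-0.145],[0.7,-0.005,0.013,0,0,0,-0.145],[0.7,-0.005,0.013,0,0,0,-0.145],[0.7,-0.005,0.013,0,0,0,-0.145],[0.7,-0.005,0.013,0,0,0,-0.145]]' >/dev/null
python3 - <<'E'
from plan import *
import cv2
from vis import *
s=r.sense(); im=r.capture("wrist"); cm=r.camera_model("wrist")
T=np.eye(4);T[:3,:3]=s["ee_rot"];T[:3,3]=s["tcp_pos"]
W=np.linalg.inv(T@np.array(cm["mount"])); wc={"mtx":cm["mtx"],"R":W[:3,:3],"t":W[:3,3]}
for p,col in (([.5674,.0771,np.radians(9.7)],(0,255,0)),([.565,.0769,np.radians(9.8)],(0,0,255))):
    cs,_=cv2.findContours(render(wc,M["bottle"],p,.003),cv2.RETR_EXTERNAL,cv2.CHAIN_APPROX_NONE); cv2.drawContours(im,cs,-1,col,1)
cv2.imwrite("pics/w1.png",im)
go([.567,.077,.025],tool(9.7))
E
```

```text
t 2.78 tcp [0.5671 0.077  0.1494] j [ 24.   21.5 -14.4   0.1 -54.   75.6] F [ 0.4 -0.   0.1] g 0.702
shift [-0.0008 -0.0006  0.4145] turn [ 0.0003 -0.0004 -0.0004] mm 124.4 deg 0.1
```

View pics/w1.png

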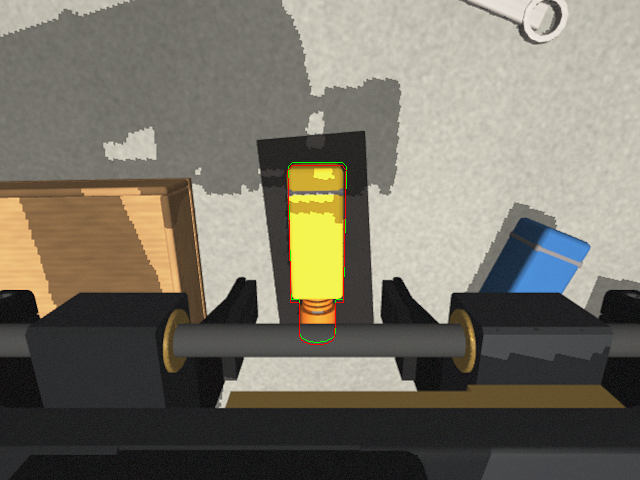

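```bash

python3 -m creep '[[0.7,0,0,0.14,0,0,0],[0.7,0,0,0.27,0,0,0],[0.7,0,0,0.37,0,0,0],[0.7,0,0,0.415,0,0,0],[0.7,0,0,0.415,0,0,0]]'
python3 -m creep '[[0,0,0,0,0,0,0],[0,0,0,0,0,0,0],[0,0,0,0,0,0,0],[0,0,0,0,0,0,0],[0,0,0,0,0,0,0]]'
```

```text
time_s: 3.2
tcp_pos: [0.566, 0.0763, 0.0224]
ee_rot: [[0.986, 0.165, -0.003], [0.165, -0.986, -0.003], [-0.004, 0.002, -1.0]]
wrist_force: [0.1, -0.4, 0.2]
gripper_width: 0.704
time_s: 3.62
tcp_pos: [0.5664, 0.0765, 0.023]
ee_rot: [[0.986, 0.164, -0.002], [0.164, -0.986, -0.002], [-0.002, 0.002, -1.0]]
wrist_force: [-0.5, 0.4, 0.3]
gripper_width: 0.457
```

```bash

python3 -m creep '[[0,0,0,-0.13,0,0,0],[0,0,0,-0.26,0,0,0.0398],[0,0,0,-0.39,0,0,0.0796],[0,0,0,-0.52,0,0,0.119],[0,0,0,-0.62,0,0,0.159]]'
python3 - <<'E'
from plan import *
import cv2
go([.52,-.08,.24],tool(-110))
cv2.imwrite("pics/s2.png",r.capture("side"))
E
```

```text
time_s: 4.03
tcp_pos: [0.567, 0.077, 0.2125]
ee_rot: [[0.943, -0.334, 0.001], [-0.334, -0.943, -0.001], [0.002, 0.001, -1.0]]
wrist_force: [0.7, 0.1, -2.1]
gripper_width: 0.455
t 4.03 tcp [0.567  0.077  0.2125] j [ 24.   18.1  -9.6   0.1 -62.3  46.5] F [ 0.7  0.1 -2.1] g 0.455
shift [ 0.0269  0.5456 -0.0913] turn [-3.000e-04 -6.000e-04  5.029e-01] mm 166.2 deg 90.5
```

View pics/s2.png

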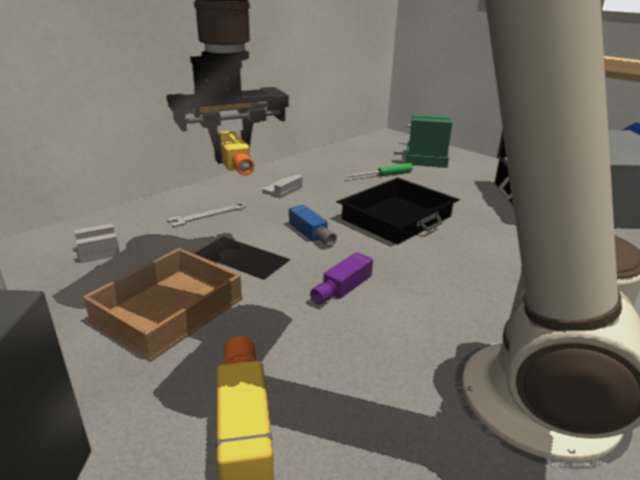

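```bash

python3 -m creep '[[0,0.03,0.55,-0.09,0,0,0.5],[0,0.03,0.55,-0.09,0,0,0.5],[0,0.03,0.55,-0.09,0,0,0.5],[0,0.03,0.55,-0.09,0,0,0.5],[0,0.03,0.55,-0.09,0,0,0.5]]' >/dev/null
python3 -c "
from plan import *
go([.46,-.22,.26],tool(-170))"
```

```text
t 4.5 tcp [ 0.5208 -0.0858  0.2467] j [  8.3  12.1 -12.6  -0.  -65.   26.2] F [-0.2  0.3 -1.9] g 0.456
shift [ 0.2546  0.4198 -0.0456] turn [-0.0013  0.0009  0.6357] mm 147.9 deg 114.4
```

```bash

python3 -m creep '[[0,0.25,0.42,-0.04,0,0,0.63],[0,0.25,0.42,-0.04,0,0,0.63],[0,0.25,0.42,-0.04,0,0,0.63],[0,0.25,0.42,-0.04,0,0,0.63],[0,0.25,0.42,-0.04,0,0,0.63]]' >/dev/null
python3 -c "
from plan import *
go([.46,-.22,.26],tool(-200))"
```

```text
t 4.92 tcp [ 0.4564 -0.2222  0.2584] j [ -7.7   9.7 -14.   -0.1 -66.2   6.4] F [-0.1  1.  -2.6] g 0.458
shift [-0.0077 -0.0117 -0.0053] turn [-1.000e-04  1.100e-03  6.035e-01] mm 4.5 deg 108.6
```

```bash

python3 -m creep '[[0,0,0,0,0,0,0.6],[0,0,0,0,0,0,0.6],[0,0,0,0,0,0,0.6],[0,0,0,0,0,0,0.6],[0,0,0,0,0,0,0.6]]' >/dev/null
python3 -m creep '[[0,0,0,0,0,0,0.4],[0,0,0,0,0,0,0.4],[0,0,0,0,0,0,0.4],[0,0,0,0,0,0,0.4],[0,0,0,0,0,0,0.4]]' >/dev/null
python3 -m creep '[[0,0,0,0,0,0,0.2],[0,0,0,0,0,0,0.2],[0,0,0,0,0,0,0.2],[0,0,0,0,0,0,0.2],[0,0,0,0,0,0,0.2]]' >/dev/null
python3 -c "
from plan import *
E=np.array([-.084,0,.015])
R=tool(-200,80); print(R.round(2)); P=np.array([.385,-.26,.105])-R@E; print(P.round(3))
go(P,R)"
```

```text
[[-0.16  0.34 -0.93]
 [ 0.06  0.94  0.34]
 [ 0.98  0.   -0.17]]
[ 0.385 -0.26   0.19 ]
t 6.17 tcp [ 0.4539 -0.2215  0.2561] j [  -7.7    9.6  -14.3   -0.2  -66.1 -100.7] F [-0.6  0.1 -2.6] g 0.459
shift [ 0.1761 -0.1955  0.2189] turn [-0.0049  0.4439  0.0076] mm 102.7 deg 79.9
```

```bash

python3 -m creep '[[0,0,0,0,0,0.44,0],[0,0,0,0,0,0.44,0],[0,0,0,0,0,0.44,0],[0,0,0,0,0,0.44,0],[0,0,0,0,0,0.44,0]]' >/dev/null
python3 - <<'E'
from plan import *
import cv2
E=np.array([-.084,0,.015])
R=tool(-200,80); P=np.array([.385,-.26,.105])-R@E
go(P,R)
cv2.imwrite("pics/s3.png",r.capture("side"))
E
```

```text
t 6.58 tcp [ 0.4544 -0.2215  0.2563] j [ -10.5   28.3    6.9   -5.  -104.2  -97.4] F [-0.6  0.  -3.4] g 0.458
shift [ 0.0157 -0.1958  0.2821] turn [-0.0072  0.2443  0.0065] mm 103.1 deg 44.0
```

View pics/s3.png

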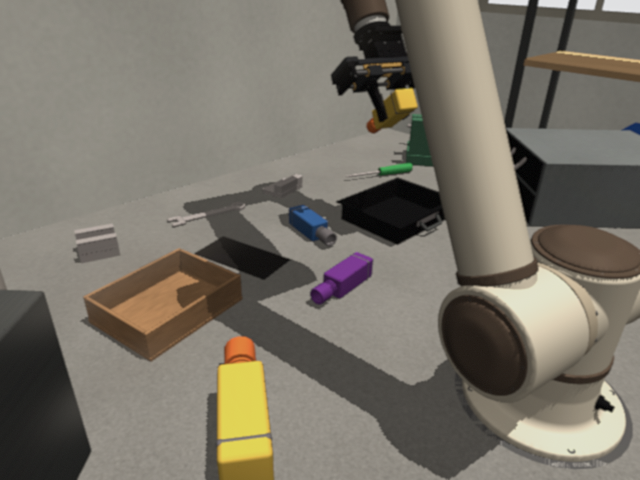

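```bash

python3 -m creep '[[0,0,0,0,-0.007,0.245,0.006],[0,0,0,0,-0.007,0.245,0.006],[0,0,0,0,-0.007,0.245,0.006],[0,0,0,0,-0.007,0.245,0.006],[0,0,0,0,-0.007,0.245,0.006]]' >/dev/null
python3 - <<'E'
from plan import *
import cv2
E=np.array([-.084,0,.015])
R=tool(-200,80); P=np.array([.385,-.26,.105])-R@E
go(P,R)
cv2.imwrite("pics/s4.png",r.capture("side"))
cv2.imwrite("pics/c4.png",r.capture("scene"))
E
```

```text
t 7.05 tcp [ 0.4563 -0.2218  0.2495] j [ -12.1   45.4   18.3  -10.1 -134.1  -99.3] F [-0.2 -0.2 -3.2] g 0.456
shift [-0.1305 -0.2006  0.2328] turn [-0.0015  0.0457  0.0014] mm 100.2 deg 8.2
```

View pics/c4.png

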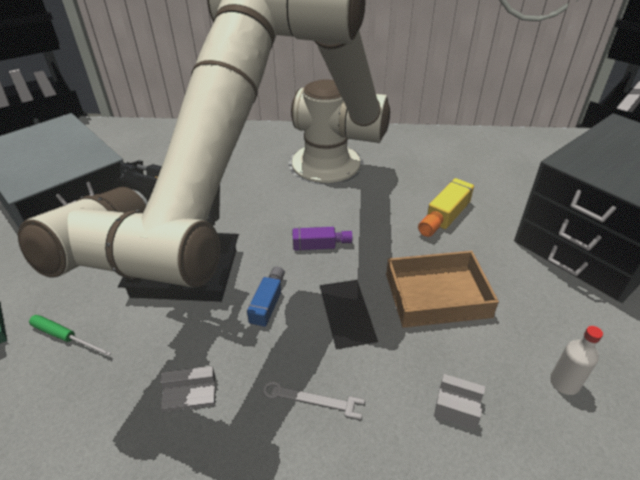

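```bash

python3 -m creep '[[0,-0.13,-0.2,0.23,0,0.046,0],[0,-0.13,-0.2,0.23,0,0.046,0],[0,-0.13,-0.2,0.23,0,0.046,0],[0,-0.13,-0.2,0.23,0,0.046,0],[0,-0.13,-0.2,0.23,0,0.046,0]]' >/dev/null
python3 - <<'E'
from plan import *
import cv2
E=np.array([-.084,0,.015])
R=tool(-200,80); P=np.array([.385,-.26,.105])-R@E
go(P,R)
cv2.imwrite("pics/s5.png",r.capture("side"))
print([ (round(o["score"],2),o["rect"]) for o in r.recognise("side","bottle")])
E
```

```text
t 7.57 tcp [ 0.3844 -0.2598  0.1859] j [ -16.3   49.     6.    -4.4 -127.2  -93.1] F [-0.  -0.4 -1.6] g 0.457
shift [ 0.0141  0.0001 -0.0053] turn [-0.001  -0.0016  0.0011] mm 4.5 deg 0.4
[(0.84, [0.4869, 0.5248, 0.5831, 0.6302]), (0.78, [0.3389, 0.6992, 0.4302, 1.0])]
```

View pics/s5.png

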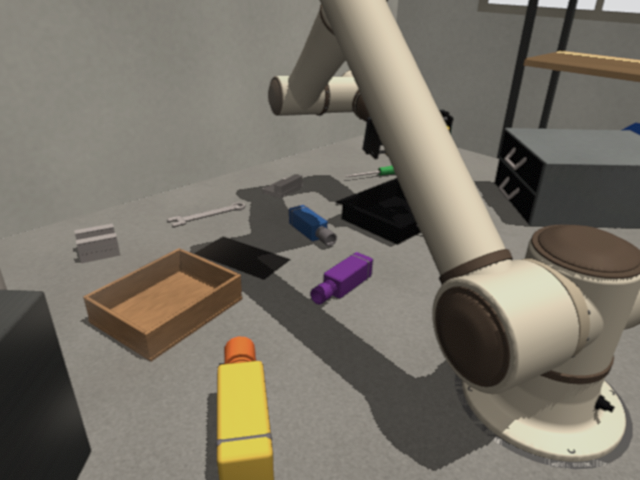

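```bash

python3 -m creep '[[0,-0.08,0,0.014,0,0,0],[0,-0.14,0,0.024,0,0,0],[0,-0.16,0,0.028,0,0,0],[0,-0.16,0,0.028,0,0,0]]' 
python3 - <<'E'
from plan import *
import cv2
E=np.array([-.084,0,.015])
R=tool(-200,80); P=np.array([.385,-.26,.035])-R@E
s=r.sense(); print("edge",(s["tcp_pos"]+s["ee_rot"]@E).round(4))
go(P,R)
cv2.imwrite("pics/s6.png",r.capture("scene"))
cv2.imwrite("pics/w6.png",r.capture("wrist"))
E
```

```text
time_s: 8.0
tcp_pos: [0.3865, -0.2588, 0.1379]
ee_rot: [[-0.164, 0.336, -0.927], [0.055, 0.942, 0.332], [0.985, 0.003, -0.173]]
wrist_force: [0.4, 0.2, -1.1]
gripper_width: 0.455
edge [ 0.3864 -0.2585  0.0525]
t 8.0 tcp [ 0.3865 -0.2588  0.1379] j [ -16.1   52.5    5.6   -4.2 -123.   -92.7] F [ 0.4  0.2 -1.1] g 0.455
shift [-0.0571 -0.0056  0.0128] turn [-0.0018 -0.0001  0.0014] mm 17.6 deg 0.4
```

View pics/s6.png

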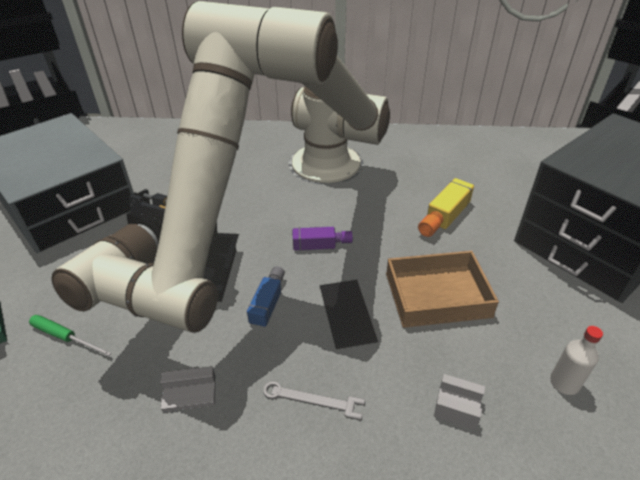

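View pics/w6.png

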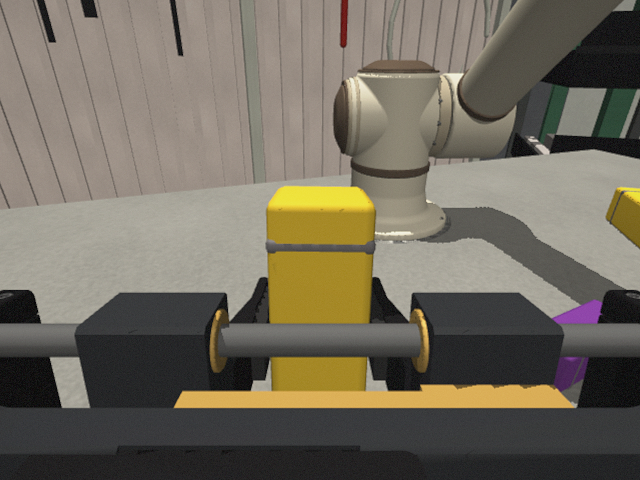

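```bash

python3 -m creep '[[0,-0.016,0,0.003,0,0,0],[0,-0.028,0,0.005,0,0,0],[0,-0.036,0,0.006,0,0,0],[0,-0.036,0,0.006,0,0,0]]' | egrep "tcp|force"
python3 -m creep '[[0,-0.013,0,0.002,0,0,0],[0,-0.013,0,0.002,0,0,0]]' | egrep "tcp|force"
```

```text
tcp_pos: [0.387, -0.2595, 0.1291]
wrist_force: [1.2, 0.0, 1.4]
tcp_pos: [0.3872, -0.2596, 0.1254]
wrist_force: [2.4, -1.1, 2.6]
```

```bash

python3 -m creep '[[0,-0.03,0,0.005,0,0,0],[0,-0.03,0,0.005,0,0,0]]' | egrep "tcp|force|grip"
python3 -c "
from plan import *
s=r.sense(); E=np.array([-.084,0,.015]); print((s['tcp_pos']+s['ee_rot']@E).round(4), s['ee_rot'].round(3))"
```

```text
tcp_pos: [0.387, -0.2602, 0.118]
wrist_force: [1.9, -0.3, 7.8]
gripper_width: 0.459
[ 0.3864 -0.2599  0.0327] [[-0.158  0.333 -0.93 ]
 [ 0.055  0.943  0.329]
 [ 0.986  0.001 -0.167]]
```

```bash

python3 -m creep '[[0,-0.02,0,0.003,0,0,0],[0,-0.02,0,0.003,0,0,0]]' | egrep "tcp|force|grip"
python3 - <<'E'
from plan import *
import cv2
cv2.imwrite("pics/w7.png",r.capture("wrist"))
E
```

```text
tcp_pos: [0.3866, -0.2607, 0.117]
wrist_force: [2.4, 1.4, 17.1]
gripper_width: 0.453
```

View pics/w7.png

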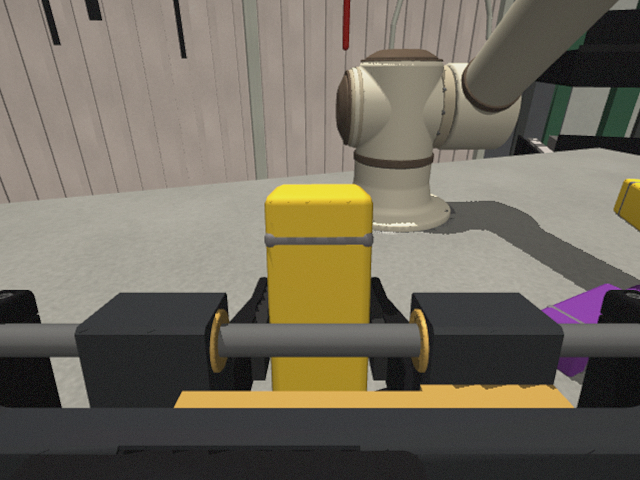

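```bash

python3 -m creep '[[0,0.08,0,-0.014,0,0,0],[0,0.16,0,-0.028,0,0,0],[0,0.24,0,-0.04,0,0,0],[0,0.28,0,-0.047,0,0,0],[0,0.28,0,-0.047,0,0,0]]' | egrep "tcp|force|grip"
python3 - <<'E'
from plan import *
import cv2
c=[r.capture(n) for n in("scene","side")]
v=cv2.resize(np.clip(c[0][210:320,100:260]*1.0,0,255).astype(np.uint8),None,fx=4,fy=4);cv2.imwrite("pics/s8.png",v)
cv2.imwrite("pics/s8b.png",c[1])
for n in("scene","side"): print([(round(o["score"],2),np.round(np.array(o["rect"])*[640,480,640,480])) for o in r.recognise(n,"pin")])
E
```

```text
tcp_pos: [0.388, -0.2612, 0.2036]
wrist_force: [-0.2, -0.0, -2.2]
gripper_width: 0.455
[]
[]
```

View pics/s8.png

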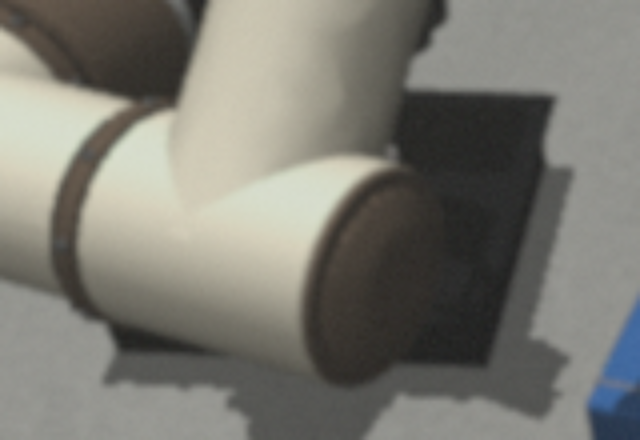

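View pics/s8b.png

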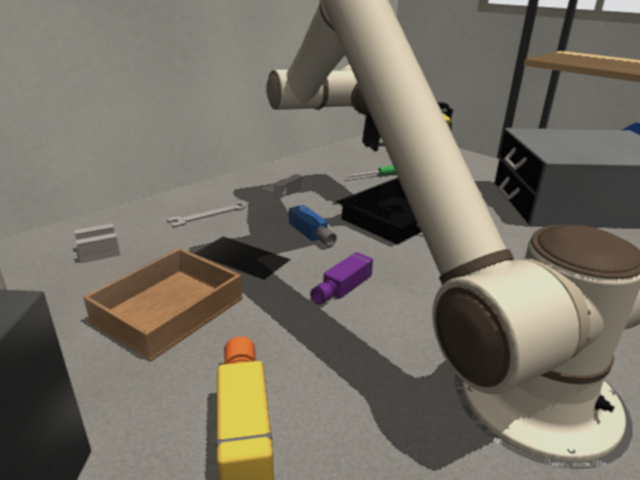

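```bash

python3 -m creep '[[0,0.14,0,-0.02,0,0,0],[0,0.28,0,-0.05,0,0,0],[0,0.42,0,-0.07,0,0,0],[0,0.5,0,-0.085,0,0,0],[0,0.5,0,-0.085,0,0,0]]' | egrep "tcp|force|grip"
python3 - <<'E'
from plan import *
import cv2
c=[r.capture(n) for n in("scene","side")]
cv2.imwrite("pics/s9.png",np.hstack([cv2.resize(c[0][200:320,100:300],None,fx=3,fy=3)]))
cv2.imwrite("pics/s9b.png",cv2.resize(c[1][60:260,320:520],None,fx=3,fy=3))
for n in("scene","side"): print([(round(o["score"],2),np.round(np.array(o["rect"])*[640,480,640,480])) for o in r.recognise(n,"pin")])
E
```

```text
tcp_pos: [0.3895, -0.262, 0.3568]
wrist_force: [0.5, -0.2, -1.2]
gripper_width: 0.46
[(0.62, array([188., 248., 197., 250.]))]
[]
```

View pics/s9.png

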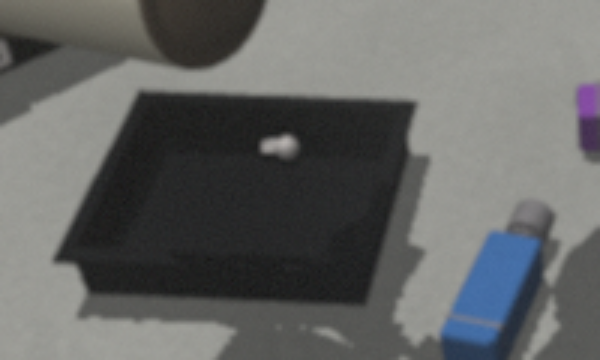

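View pics/s9b.png

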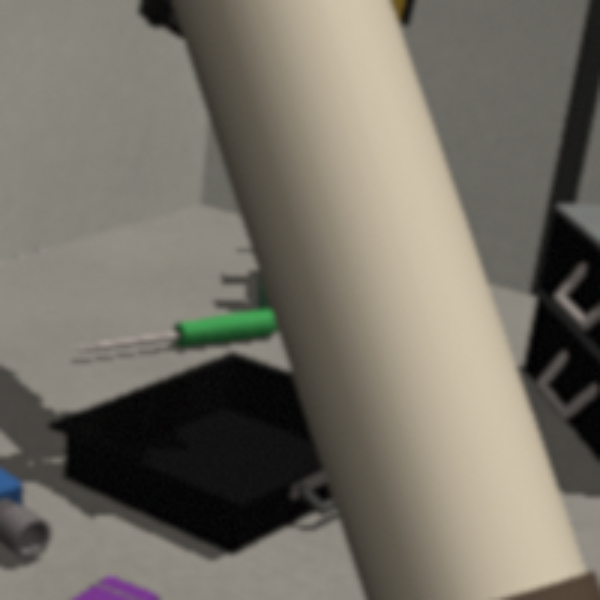

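```bash

R1='[0,0,0,0,0,-0.44,0]'
python3 -m creep '[[0,0,0,0,0,-0.44,0],[0,0,0,0,0,-0.44,0],[0,0,0,0,0,-0.44,0],[0,0,0,0,0,-0.44,0],[0,0,0,0,0,-0.44,0]]' | egrep "tcp|force|grip"
python3 -c "
from plan import *
go([.46,-.2,.26],tool(-200))"
```

```text
tcp_pos: [0.3897, -0.2612, 0.3484]
wrist_force: [0.0, 0.8, -1.5]
gripper_width: 0.456
t 10.63 tcp [ 0.3897 -0.2612  0.3484] j [ -15.7   25.8   10.8   -3.  -120.2  -94.1] F [ 0.   0.8 -1.5] g 0.456
shift [-0.3174  0.2702  0.098 ] turn [-0.0014 -0.2517  0.0034] mm 128.5 deg 45.3
```

```bash

python3 -m creep '[[0,-0.3,0.27,0.1,0,-0.252,0.003],[0,-0.3,0.27,0.1,0,-0.252,0.003],[0,-0.3,0.27,0.1,0,-0.252,0.003],[0,-0.3,0.27,0.1,0,-0.252,0.003],[0,-0.3,0.27,0.1,0,-0.252,0.003]]' | egrep "force|grip"
python3 -c "
from plan import *
go([.5,-.05,.22],tool(-90))"
```

```text
wrist_force: [-1.4, -0.3, -1.3]
gripper_width: 0.451
t 11.05 tcp [ 0.4558 -0.1973  0.259 ] j [  -5.9   13.7   -8.6   -2.1  -77.3 -103.1] F [-1.4 -0.3 -1.3] g 0.451
shift [0.0041 0.5127 0.1302] turn [ 0.051  -0.038  -0.6074] mm 158.7 deg 109.9
```

```bash

python3 -m creep '[[0,0,0.5,0.13,0.05,-0.038,-0.6],[0,0,0.5,0.13,0.05,-0.038,-0.6],[0,0,0.5,0.13,0.05,-0.038,-0.6],[0,0,0.5,0.13,0.05,-0.038,-0.6],[0,0,0.5,0.13,0.05,-0.038,-0.6]]' | egrep "force|grip"
python3 -c "
from plan import *
go([.55,.05,.2],tool(-60))"
```

```text
wrist_force: [0.2, -1.0, -1.6]
gripper_width: 0.459
t 11.47 tcp [ 0.4988 -0.0499  0.2153] j [ 11.9  14.9 -13.4  -1.7 -69.  -84.5] F [ 0.2 -1.  -1.6] g 0.459
shift [-0.2641  0.2686  0.0286] turn [ 0.0447 -0.0173 -0.5731] mm 113.3 deg 103.5
```

```bash

python3 -m creep '[[0,-0.26,0.27,0.03,0.045,-0.017,-0.57],[0,-0.26,0.27,0.03,0.045,-0.017,-0.57],[0,-0.26,0.27,0.03,0.045,-0.017,-0.57],[0,-0.26,0.27,0.03,0.045,-0.017,-0.57],[0,-0.26,0.27,0.03,0.045,-0.017,-0.57]]' | egrep "force|grip"
python3 -c "
from plan import *
go([.566,.076,.15],tool(9.7))"
```

```text
wrist_force: [-0.0, 1.0, -1.8]
gripper_width: 0.457
t 11.88 tcp [0.5474 0.0515 0.1958] j [ 22.1  19.4 -10.1  -0.4 -65.9 -59.5] F [-0.   1.  -1.8] g 0.457
shift [-0.1143 -0.0073  0.1439] turn [ 0.0382  0.0089 -0.7622] mm 55.2 deg 137.4
```

```bash

python3 -m creep '[[0,-0.11,0,0.14,0.038,0.009,-0.76],[0,-0.11,0,0.14,0.038,0.009,-0.76],[0,-0.11,0,0.14,0.038,0.009,-0.76],[0,-0.11,0,0.14,0.038,0.009,-0.76],[0,-0.11,0,0.14,0.038,0.009,-0.76]]' | egrep "force|grip"
python3 -c "
from plan import *
go([.566,.076,.15],tool(9.7))"
```

```text
wrist_force: [-0.1, -0.9, -1.6]
gripper_width: 0.461
t 12.3 tcp [0.5616 0.0758 0.1477] j [ 24.5  23.1 -12.6   0.9 -58.9 -26.9] F [-0.1 -0.9 -1.6] g 0.461
shift [-0.0007 -0.0141 -0.0085] turn [ 0.0286  0.0075 -0.5643] mm 5.0 deg 101.7
```

```bash

python3 -m creep '[[0,0,-0.014,-0.008,0.0286,0.0075,-0.56],[0,0,-0.014,-0.008,0.0286,0.0075,-0.56],[0,0,-0.014,-0.008,0.0286,0.0075,-0.56],[0,0,-0.014,-0.008,0.0286,0.0075,-0.56],[0,0,-0.014,-0.008,0.0286,0.0075,-0.56]]' | egrep "force|grip"
python3 -c "
from plan import *
go([.566,.076,.15],tool(9.7))"
```

```text
wrist_force: [0.4, -0.5, -2.2]
gripper_width: 0.453
t 12.72 tcp [0.564  0.075  0.1468] j [ 24.6  22.6 -13.8   1.7 -56.6   8.3] F [ 0.4 -0.5 -2.2] g 0.453
shift [ 0.0012 -0.0067 -0.0111] turn [ 0.0185  0.0057 -0.3657] mm 3.9 deg 65.9
```

```bash

python3 -m creep '[[0,0,0,-0.01,0.0185,0.0057,-0.366],[0,0,0,-0.01,0.0185,0.0057,-0.366],[0,0,0,-0.01,0.0185,0.0057,-0.366],[0,0,0,-0.01,0.0185,0.0057,-0.366],[0,0,0,-0.01,0.0185,0.0057,-0.366]]' | egrep "force|grip"
python3 -c "
from plan import *
go([.566,.076,.15],tool(9.7))"
```

```text
wrist_force: [0.1, 0.4, -1.5]
gripper_width: 0.458
t 13.13 tcp [0.5621 0.0744 0.1468] j [ 24.4  21.7 -14.9   1.2 -54.7  44.5] F [ 0.1  0.4 -1.5] g 0.458
shift [ 0.0102 -0.0091 -0.011 ] turn [ 0.0087  0.0039 -0.167 ] mm 5.3 deg 30.1
```

```bash

python3 -m creep '[[0,0.01,-0.009,-0.01,0.0087,0.0039,-0.167],[0,0.01,-0.009,-0.01,0.0087,0.0039,-0.167],[0,0.01,-0.009,-0.01,0.0087,0.0039,-0.167],[0,0.01,-0.009,-0.01,0.0087,0.0039,-0.167],[0,0.01,-0.009,-0.01,0.0087,0.0039,-0.167]]' | egrep "force|grip"
python3 - <<'E'
from plan import *
import cv2
go([.566,.076,.026],tool(9.7))
print(r.sense()["ee_rot"].round(3))
cv2.imwrite("pics/s10.png",r.capture("side")); cv2.imwrite("pics/w10.png",r.capture("wrist"))
E
```

```text
wrist_force: [-0.2, -0.0, -1.7]
gripper_width: 0.456
t 13.55 tcp [0.5639 0.0752 0.1467] j [ 23.9  21.6 -14.6  -0.  -54.2  76.1] F [-0.2 -0.  -1.7] g 0.456
shift [ 0.0102 -0.0021  0.4021] turn [0.0004 0.0024 0.0014] mm 120.7 deg 0.5
[[ 0.985  0.173 -0.007]
 [ 0.173 -0.985 -0.003]
 [-0.007  0.001 -1.   ]]
```

View pics/s10.png

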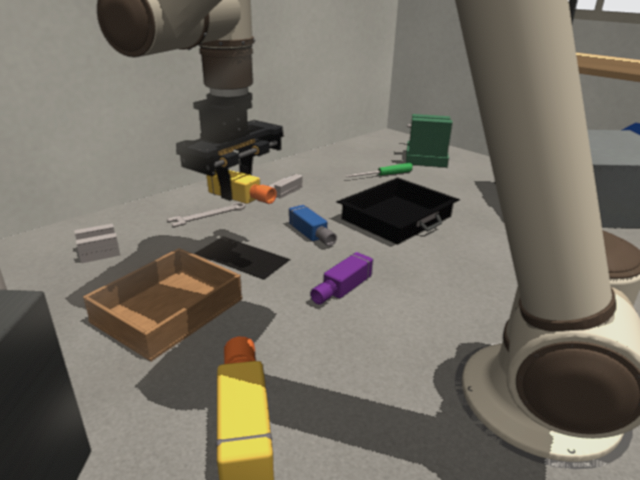

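View pics/w10.png

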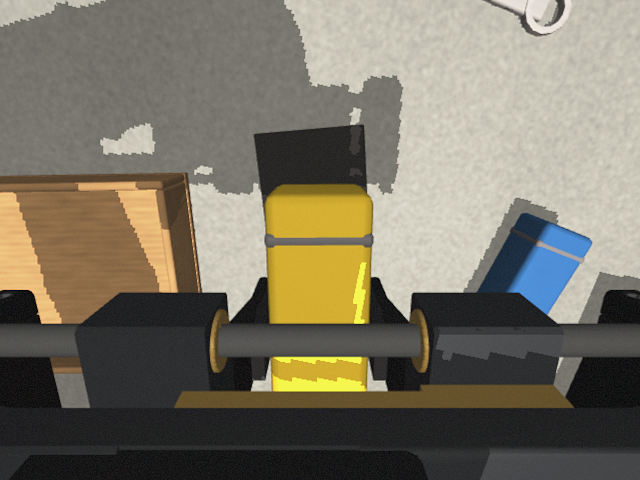

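```bash

python3 -m creep '[[0,0,0,0.12,0,0.0024,0],[0,0.01,0,0.24,0,0.0024,0],[0,0.01,0,0.32,0,0.0024,0],[0,0.01,0,0.38,0,0.0024,0],[0,0.01,0,0.4,0,0.0024,0]]' 
python3 -m creep '[[0,0,0,0,0,0,0],[0,0,0,0,0,0,0]]'
```

```text
time_s: 14.07
tcp_pos: [0.5629, 0.0741, 0.0226]
ee_rot: [[0.986, 0.166, -0.009], [0.166, -0.986, -0.005], [-0.01, 0.004, -1.0]]
wrist_force: [-10.0, 0.8, 28.7]
gripper_width: 0.456
time_s: 14.23
tcp_pos: [0.563, 0.0742, 0.0228]
ee_rot: [[0.986, 0.167, -0.01], [0.166, -0.986, -0.006], [-0.011, 0.004, -1.0]]
wrist_force: [-1.0, 1.6, -0.7]
gripper_width: 0.455
```

```bash

python3 -m creep '[[0.7,0,0,0,0,0,0],[0.7,0,0,0,0,0,0],[0.7,0,0,0,0,0,0],[0.7,0,0,0,0,0,0],[0.7,0,0,0,0,0,0]]'|egrep "force|grip"
python3 -m creep '[[0.7,0,0,-0.05,0,0,0],[0.7,0,0,-0.15,0,0,0],[0.7,0,0,-0.29,0,0,0],[0.7,0,0,-0.43,0,0,0],[0.7,0,0,-0.5,0,0,0]]'
python3 -m creep '[[0.7,0,0,0,0,0,0],[0.7,0,0,0,0,0,0]]' >/dev/null
python3 - <<'E'
from plan import *
import cv2
for n in("scene","side","wrist"): cv2.imwrite(f"pics/f_{n}.png",r.capture(n))
from vis import ground
for o in r.recognise("scene","pin"):
    q=np.array(o["rect"])*[640,480,640,480]; print(o["score"],q.round(),ground(r.camera_model("scene"),((q[0]+q[2])/2,(q[1]+q[3])/2),.012).round(3))
E
```

```text
wrist_force: [-0.1, 0.2, -0.4]
gripper_width: 0.681
time_s: 15.07
tcp_pos: [0.5666, 0.0755, 0.1784]
ee_rot: [[0.986, 0.167, -0.002], [0.167, -0.986, -0.004], [-0.002, 0.004, -1.0]]
wrist_force: [0.8, 0.2, 0.7]
gripper_width: 0.695
0.65 [190. 246. 198. 252.] [ 0.402 -0.284  0.012]
```

View pics/f_scene.png

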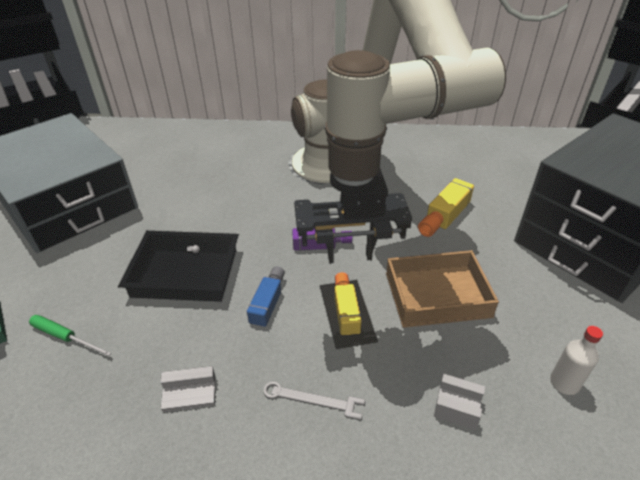

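View pics/f_side.png

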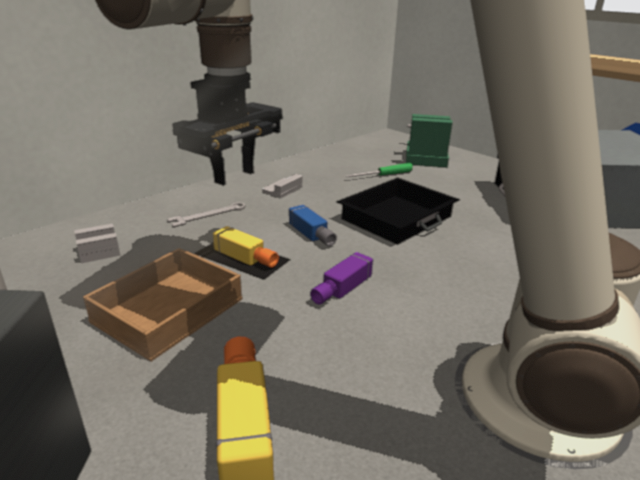

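View pics/f_wrist.png

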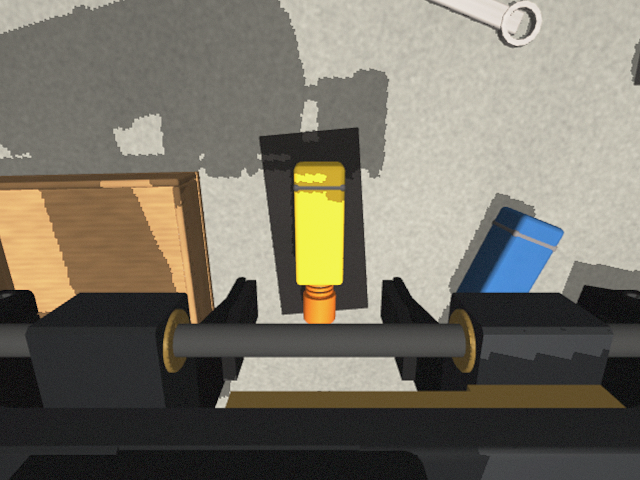

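The bottle lies flat on the mat (scene picture, about (347,305)) and the pin is in the tray (about (194,249)). The gripper touches nothing.

```bash
python3 -c "
from station import r
print(r.finish_job())"
```

```text
the job is handed in; nothing more can be done
None
```

The pin is out of the spout and lying in the tray, and the yellow bottle is back on its side on the mat. I handed the job in at about 15 s of the 64 s allowed; it reports no verdict.

**What I did:** I gripped the small yellow bottle across its body, turned it and tipped it about 80 degrees mouth down. I pressed the spout's edge on the tray's robot-side rim until the wrist force read about 19 N (after allowing for the held weight). The pin came out on this one tap, a steady press in short steps rather than a sharp knock.

**Last checks:**
- **Pin:** the scene camera puts it at about (0.402, -0.284). That is inside the tray, roughly 12 mm clear of the robot-side wall. The fingers stayed on the bottle body throughout.
- **Bottle:** it lies level and lengthwise on the mat, about 5 mm from where it started and well within 50 mm of the mat's centre. I judged this by eye from the scene, side and wrist pictures and from where I let go; I did not refit its pose.
- **Gripper:** open and about 15 cm above the bottle, touching nothing.

**Not as clean as planned:**
- The arm hid the spout from both fixed cameras during the tap, so I judged it by force and height alone and only saw the pin once I had lifted clear.
- The bottle slipped about 1–2 mm in the grip.
- The bottle met the mat with a brief force of about 29 N when I laid it down.

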